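Hold a glass ball on its tray in the strain viewer

ROBOT

A 7-joint arm with a two-finger parallel gripper is mounted at the origin on the work surface. World frame = base frame: x ahead of the robot, y to its left, z up, the work surface at z = 0. Lengths are in m, angles in rad, forces in N, time in s.
With the tool pointing down it reaches from about 0.425 to 0.925 m from the base axis. Payload 6.8 kg.
Tool frame: the origin (TCP) lies on the centre line of the jaws, within the pads' length; the fingertips stand 14 mm ahead of it and the grasp point (between the pads) lies 5 mm behind it (bot.finger_overhang is the distance from the TCP to the fingertips, in m); z points along the fingers, y is the line along which they close (so a half turn about z gives the same grasp; the last joint's range is limited). The gripper opens to 85 mm and grips with 20 to 120 N. Pads are 22 mm wide; open, the fingers measure 114 mm over their backs; the gripper's body (76 mm by 85 mm) begins 54 mm behind the grasp point. The pads swing forward as they close: fully open they stand 13 mm farther back than shut.
Start: joints at [-1.396, 0.477, 0.022, 1.555, -0.011, 1.109, -0.083], TCP at [0.188, 0.648, 0.245] pointing down, gripper open.
Joint ranges: [-2.96, 2.96], [-0.34, 2.1], [-1.41, 1.46], [0.24, 2.44], [-1.37, 4.51], [0.17, 1.92], [-2.96, 2.96]. Speed limits (rad/s): [2.39, 2.39, 3.14, 3.14, 3.14, 3.14, 3.14].

INTERFACE

Orientations are given as a unit quaternion [w, x, y, z].
In Python, from station import bot gives the robot as it stands.
- The arm moves only by the shell command python3 -m inch 'ROWS' [OPENING] [FORCE]. ROWS is JSON, a list of rows, each a list of 4 numbers: the shift along the tool's x, y, z in m, then the turn about the tool's z in degrees. A call has 1 to 12 rows; each row shifts and turns the commanded pose from where the row before left it, along the tool's axes as they then stand; what a row does not reach is not made up. A row lasts 1/10 s, in which the tool goes at most 50 mm and 8.59 degrees, less where a joint would pass 70% of its speed; a pose out of reach is approached as far as the arm can. A call is refused whole if a number of a shift passes 0.05 or a number of a turn 8.59, either way. A call with a gripper value outside its range is refused whole. OPENING is the finger opening in m, from 0 to 0.0854, set as the call begins (- or left out, the last holds). The fingers move at their own pace and stop on an object; FORCE is the grip in N (left out, the last holds). Time passes only in rows, so rows that do not move let the fingers close. It gives the time, the measured TCP pose, the force, the opening and the grip force at its end, in the units of the state.
- bot.get_obs(): the state, without advancing time (a new reading comes with each control period).
- bot.read_camera(name): name is "scene" or "top" or "wrist"; returns a dict with "color" (384x512x3 uint8, red, green, blue), "mtx" (3x3 intrinsics, pixels), "world_from_camera" (4x4, takes a point from camera to world coordinates); the wrist camera has in their place "hand_eye" (4x4, takes a point from camera to tool coordinates, whose origin is the TCP and whose axes are the flange's). Camera axes: x right, y up, looking along -z (the intrinsics and any distortion apply to the point x, -y, -z); pixel columns grow to the right and rows downward; lengths in m; the calibration is good to about 2 mm. A picture is of the moment at which its call begins: read the wrist's pose just before it. There is no depth.
- bot.hand_in(): hands the job in; it is judged then, once.
The state is a dict: "t": time; "q": joint angles; "joint_vel": joint speeds; "joint_torque": joint torques, N m; "eef_pos": TCP position; "tool_rot": TCP orientation; "contact_force": force on the tool from outside, world axes, zero at the start; "torque": the same for the moment, N m; "gripper_width": opening from 0.0 (shut) to 1.0 (fully open); "grasp_force": force on a finger pad.
Only numpy, scipy, OpenCV 4.12 (cv2) and the standard library are available. Lean on these libraries where they do the work, as an engineer would, in place of code of your own. Each camera call takes 0.05 s, during which the arm holds its last target. There are 200 camera calls.

TASK

First turn the collar on top of the strain viewer to 90, its pointer on the long red mark, and leave it clicked in there. Then lift the sample tray by its wooden handle and carry it into the viewer's gap without tipping or jerking the loose glass ball out of its shallow pocket. Finish holding it in the gripper, level and still, touching nothing else, the ball over the middle of the lamp window about half-way up the gap; leave the nail tin, lead knife and offcuts alone.

Things in the scene. Friction and masses are not known exactly. Their poses are not given: they have to be found in the camera images.
- viewer: Strain viewer, fixed; place and yaw vary. Origin on the bench under its optical axis, z up, -x its front. Grey lamp base 170 x 170 mm, 55 high, round lit window 62 across in its top. A 22 mm column at (+66, +58) mm carries a grey head, a disc 100 mm across centred on the axis, underside 215 and top 240 mm above the bench. The gap between base and head is open all round but for the column.
- gap_middle (a point): Point on the viewer's optical axis half-way up its gap, 135 mm above the bench: 80 mm above the lamp window, 80 mm below the head. Axes as the viewer's.
- collar (a joint): Collar angle in rad, 0 to pi between stops, growing counter-clockwise from above. Scale value = degrees: 90 is 1.571 rad. White scale disc on the head: long ticks at 0 (viewer's +y), 90 (red, at the front, -x) and 180 (-y), short ones each 15. The collar's red pointer shows the value. It clicks in each 15 (light spring detent, about 0.06 N m) and stays there. Starts between 10 and 62.
- collar_grip (a point): Where to grip the collar: on its upright axis, 27.5 mm above the head's top, 267.5 mm above the bench. Black knurled cylinder 52 mm across, rising 40 mm above the head's top; its lowest 4 mm is a flange 72 mm across. The point turns with the collar: the pointer is at its +y.
- tray: Sample tray, loose, 100 g. Origin under the middle of its clear plate; z up, handle along -x. Plate 84 (x) x 76 (y) x 4 mm, metal edge 7 high; in the middle a white ring 22 inside, 32 outside, 3 mm above the plate: the pocket. A 9 mm peg under the handle's end (x = -188 mm) keeps it level on the bench. Starts with the handle towards the robot (-x of the world), yaw within 0.5 rad.
- tray_grip (a point): Middle of the tray's wooden handle, where to grip it: tray (-135, 0, +30) mm. The handle is a bar along tray x, 125 mm long with its brass ferrule, 14 wide (y), 18 high (z). Axes as the tray's.
- pocket (a point): Where the ball's centre is when it lies in the middle of the pocket: tray (0, 0, +17) mm. Axes as the tray's.
- ball_center (a point): Centre of the loose amber glass ball, 26 mm across, 23 g. It lies in the tray's pocket with about 3 mm play each way, and rolls out over the 3 mm rim if the tray is tipped beyond about 35 degrees or jerked.
- nail_tin: Bystander, loose: steel tin of nails, 68 mm across, 80 high with the nails; origin at the centre of its underside.
- lead_knife: Bystander, loose: lead knife with a wooden handle, 190 mm long, lying flat, 25 mm high; origin under it near the ferrule, handle along -x.
- glass_offcuts: Bystander, loose: two glass pieces, one on the other, 85 x 65 x 10 mm; origin at the centre of the underside.

How it is judged:
On the way, in this order (a step that is already met when the one before it is completed fails the run):
1. the collar stands at 90 (within 5.5 degrees), the tray still on the bench (value of joint collar between 1.475 and 1.667 rad and height (world z) of ball_center below 0.03 m), for 0.3 s.
2. the tray is lifted in the gripper at least 60 mm with the ball in its pocket (height (world z) of tray_grip above 0.09 m and height (world z) of ball_center above 0.077 m and distance between ball_center and pocket below 0.009 m and contact force between the fingers and tray above 0.5 N), for 0.2 s.
At the end, for the whole second after the job is handed in: Collar at 90 (within 5.5 degrees); tray held by the gripper alone in the gap, still, level within 7 degrees, clear of the viewer; ball in its pocket, within 18 mm of the optical axis and 35 mm of half-way up the gap; tin, knife and offcuts within 30 mm of their places (value of joint collar between 1.475 and 1.667 rad and horizontal distance between ball_center and gap_middle below 0.018 m and z of ball_center in the frame of gap_middle between -0.035 and 0.035 m and distance between ball_center and pocket below 0.009 m and angle between tray's own z axis and vertical below 0.12 rad and linear speed of tray below 0.02 m/s and angular speed of tray below 0.15 rad/s and contact force between the fingers and tray above 0.5 N and contact force between tray and viewer below 0.05 N and distance of each of nail_tin, lead_knife, glass_offcuts from where it was at the start of the episode below 0.03 m); the arm keeps its last pose, push and grip.
It fails at once if the ball leaves its pocket (distance between ball_center and pocket above 0.014 m).
It fails at once if a bystander is shoved (distance of any of nail_tin, lead_knife, glass_offcuts from where it was at the start of the episode above 0.03 m).
It also fails if it takes over 69 s, if anything falls off the work surface, if the arm or the gripper's body presses on something with over 40 N, if the wrist force passes 120 N, or if a joint passes its speed limit or range.

## Working session

There is one attempt and no reset: what is moved stays moved. The work goes in short steps, Python scripts to look and compute and a shell command to move; the robot and the scene stay as the last step left them, time stands still between calls to the robot, and variables do not carry over. Pictures are saved under pics/ and viewed, at most 10 in all, crops included, and the job is handed in when it is done.

```bash
ls; mkdir -p pics; python3 - <<'E'
from station import bot
import cv2,numpy as np
o=bot.get_obs();print({k:np.round(v,3).tolist() for k,v in o.items()})
for n in("scene","top"):
    c=bot.read_camera(n);cv2.imwrite(f"pics/{n}.png",cv2.resize(c["color"][:,:,::-1],(800,600)))
    np.savez(n,**c);print(n,c["mtx"].round(1).tolist(),c["world_from_camera"].round(4).tolist(),c.keys())
E
```

```text
pics
{'t': 0.0, 'q': [-1.396, 0.478, 0.022, 1.556, -0.011, 1.109, -0.083], 'joint_vel': [0.0, 0.001, 0.001, -0.002, 0.0, 0.0, -0.0], 'joint_torque': [-0.001, -59.646, 1.608, -28.12, 0.013, 0.009, 0.0], 'eef_pos': [0.188, 0.648, 0.244], 'tool_rot': [-0.0, 0.141, 0.99, -0.001], 'contact_force': [-0.28, 0.306, -0.626], 'torque': [0.011, -0.011, -0.068], 'grasp_force': 0.0, 'gripper_width': 0.998}
scene [[445.3, 0.0, 254.7], [0.0, 445.3, 188.2], [0.0, 0.0, 1.0]] [[-0.5912, -0.5729, 0.5677, 1.3101], [0.8066, -0.4208, 0.4152, 0.4907], [0.001, 0.7033, 0.7109, 1.0069], [0.0, 0.0, 0.0, 1.0]] dict_keys(['color', 'mtx', 'world_from_camera'])
top [[379.2, 0.0, 255.0], [0.0, 379.2, 192.2], [0.0, 0.0, 1.0]] [[0.0196, 0.9973, -0.0709, 0.5506], [-0.9996, 0.0209, 0.0174, -0.0013], [0.0188, 0.0705, 0.9973, 1.2578], [0.0, 0.0, 0.0, 1.0]] dict_keys(['color', 'mtx', 'world_from_camera'])
```

View pics/top.png

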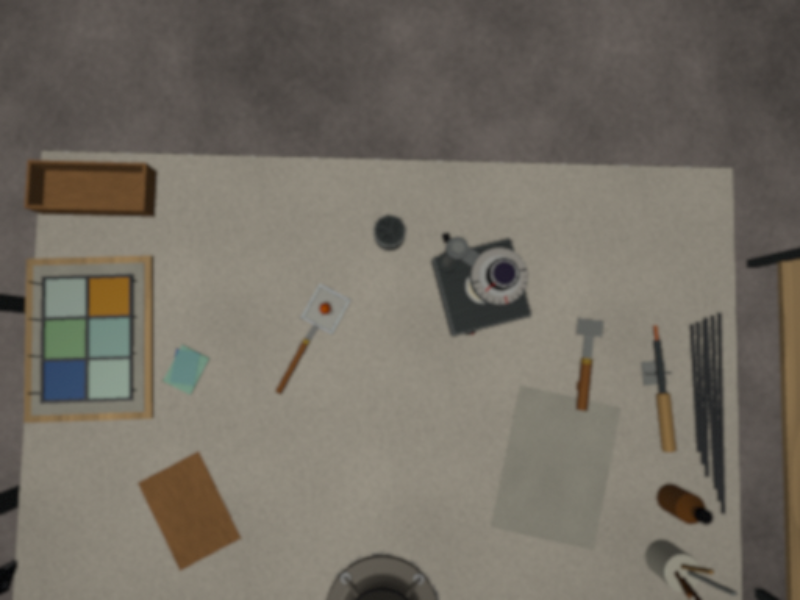

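View pics/scene.png

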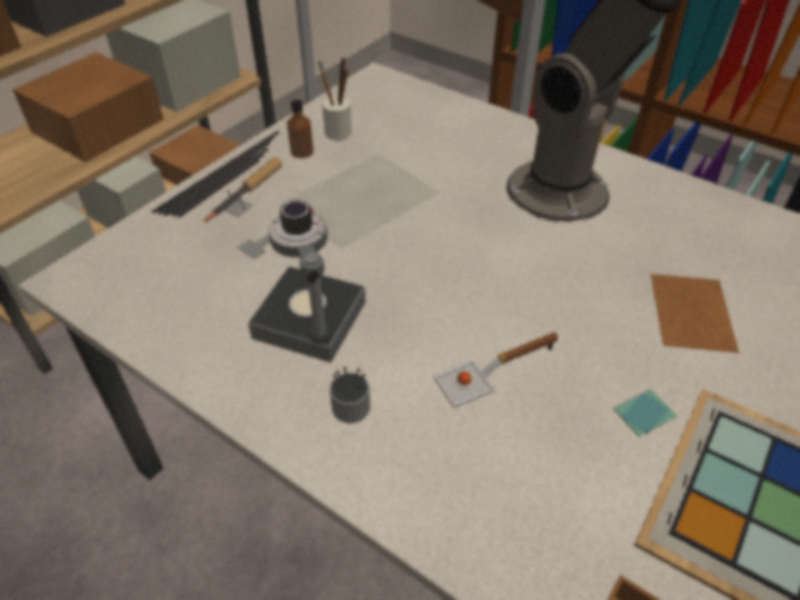

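Top view (800x600): viewer base corners at (432,262), (512,238), (531,315), (452,335), collar at (503,272), ball at (325,308), handle end at (280,391), tin at (390,231) and offcuts at (187,369). The knife is one of the tools on the right. The scene view agrees.

```bash
cat > h.py <<'E'
import numpy as np,cv2
from scipy.spatial.transform import Rotation as R
def pix2w(K,T,u,v,z):
    d=T[:3,:3]@np.array([(u-K[0,2])/K[0,0],-(v-K[1,2])/K[1,1],-1]);o=T[:3,3]
    return (o+d*(z-o[2])/d[2])
def w2pix(K,T,p):
    c=np.linalg.inv(T)@np.append(p,1);return np.array([K[0,2]+K[0,0]*c[0]/-c[2],K[1,2]+K[1,1]*c[1]/c[2]])
def tool(o):
    T=np.eye(4);q=o["tool_rot"];T[:3,:3]=R.from_quat([q[1],q[2],q[3],q[0]]).as_matrix();T[:3,3]=o["eef_pos"];return T
E
python3 - <<'E'
from h import *
t=np.load("top.npz");s=np.load("scene.npz");k=0.64
f=lambda c,u,v,z:pix2w(c["mtx"],c["world_from_camera"],u*k,v*k,z).round(4)
print("collar top",f(t,503,272,.28),"scene",f(s,295,212,.28))
cs=[f(t,*p,.055) for p in((432,262),(512,238),(531,315),(452,335))];print("base",cs,np.mean(cs,0))
print("ball",f(t,325,308,.017),f(s,464,378,.017),"hend",f(t,280,391,.03))
print("handle a",f(t,308,342,.03),"tin",f(t,390,231,.08),"off",f(t,187,369,.01),"knife?",f(t,584,360,.02))
E
```

```text
collar top [ 0.6709 -0.1915  0.28  ] scene [ 0.6761 -0.1853  0.28  ]
base [array([ 0.716 , -0.0893,  0.055 ]), array([ 0.7694, -0.2534,  0.055 ]), array([ 0.6116, -0.2932,  0.055 ]), array([ 0.5676, -0.1323,  0.055 ])] [ 0.66615 -0.19205  0.055  ]
ball [0.6193 0.1305 0.017 ] [0.62   0.1326 0.017 ] hend [0.4465 0.2162 0.03  ]
handle a [0.5477 0.1621 0.03  ] tin [ 0.7734 -0.0021  0.08  ] off [0.4867 0.4141 0.01  ] knife? [ 0.5214 -0.4134  0.02  ]
```

```bash
python3 -m inch '[[-0.029,-0.028,-0.006,0],[-0.029,-0.028,-0.006,0],[-0.029,-0.028,-0.006,0],[-0.029,-0.028,-0.006,0],[-0.029,-0.028,-0.006,0],[-0.029,-0.028,-0.006,0],[-0.029,-0.028,-0.006,0],[-0.029,-0.028,-0.006,0],[-0.029,-0.028,-0.006,0],[-0.029,-0.028,-0.006,0],[-0.029,-0.028,-0.006,0],[-0.029,-0.028,-0.006,0]]' 0.0854 && python3 -m inch '[[-0.029,-0.028,-0.006,0],[-0.029,-0.028,-0.006,0],[-0.029,-0.028,-0.006,0],[-0.029,-0.028,-0.006,0],[-0.029,-0.028,-0.006,0],[-0.029,-0.028,-0.006,0],[-0.029,-0.028,-0.006,0],[-0.029,-0.028,-0.006,0],[-0.029,-0.028,-0.006,0],[-0.029,-0.028,-0.006,0],[-0.029,-0.028,-0.006,0],[-0.029,-0.028,-0.006,0]]' && python3 -m inch '[[0,0,0,0],[0,0,0,0]]' && cat > look.py <<'E'
from h import *; from station import bot; import sys
o=bot.get_obs();c=bot.read_camera("wrist")
print(o["eef_pos"].round(4) if hasattr(o["eef_pos"],"round") else o["eef_pos"],np.round(o["q"],2))
T=tool(o)@c["hand_eye"];np.savez(sys.argv[1],color=c["color"],mtx=c["mtx"],world_from_camera=T)
print(tool(o).round(3),c["hand_eye"].round(4),c["mtx"].round(1),c.keys())
cv2.imwrite(f"pics/{sys.argv[1]}.png",cv2.resize(c["color"][:,:,::-1],(800,600)))
E
python3 look.py w1
```

```text
t: 1.3
eef_pos: [0.4291, 0.2267, 0.3174]
tool_rot: [-0.0, 0.141, 0.99, -0.0]
contact_force: [1.2, 0.6, 0.5]
gripper_width: 1.003
grasp_force: 0.0
t: 2.5
eef_pos: [0.6697, -0.1925, 0.3889]
tool_rot: [-0.0, 0.141, 0.99, 0.0]
contact_force: [0.8, -0.1, -0.2]
gripper_width: 1.002
grasp_force: 0.0
t: 2.7
eef_pos: [0.669, -0.1924, 0.3883]
tool_rot: [-0.001, 0.142, 0.99, -0.0]
contact_force: [-0.1, 1.0, 0.0]
gripper_width: 1.001
grasp_force: 0.0
[ 0.669  -0.1924  0.3883] [-0.17  0.47  0.56  1.33 -0.24  1.41  1.67]
[[-0.96   0.281 -0.002  0.669]
 [ 0.281  0.96  -0.    -0.192]
 [ 0.001 -0.001 -1.     0.388]
 [ 0.     0.     0.     1.   ]] [[ 4.000e-04  9.462e-01  3.235e-01  8.320e-02]
 [ 1.000e+00 -7.000e-04  7.000e-04 -6.000e-04]
 [ 8.000e-04  3.235e-01 -9.462e-01 -1.284e-01]
 [ 0.000e+00  0.000e+00  0.000e+00  1.000e+00]] [[280.8   0.  256.1]
 [  0.  280.8 195.2]
 [  0.    0.    1. ]] dict_keys(['color', 'mtx', 'hand_eye'])
```

View pics/w1.png

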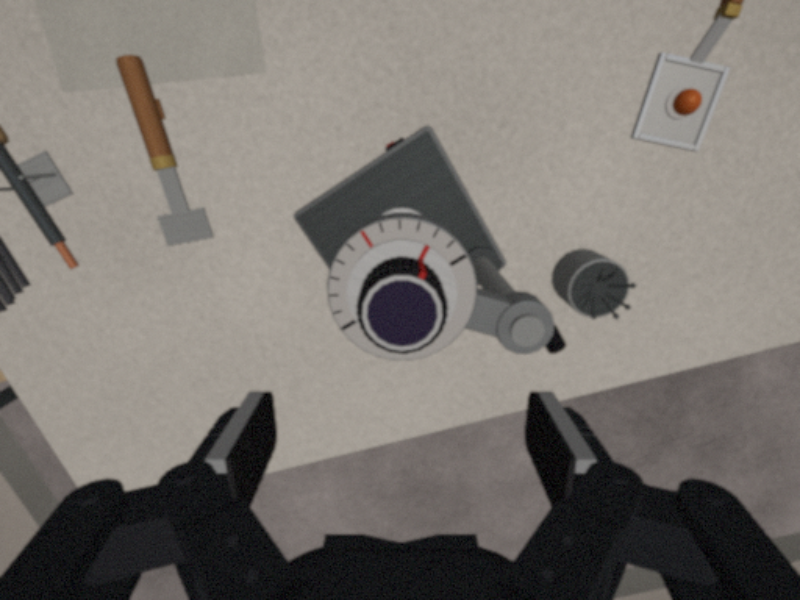

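Wrist view (800x600): collar top at (402,312), disc centre near (402,289), 0 tick at (458,261), red 90 tick at (366,238), 180 tick at (348,325), pointer tip at (427,247).

```bash
python3 - <<'E'
from h import *
t=np.load("w1.npz");k=.64
f=lambda u,v,z:pix2w(t["mtx"],t["world_from_camera"],u*k,v*k,z)
c=f(402,312,.28);d=f(402,289,.24);print("collar",c,"disc",d)
m=(f(458,261,.24)+f(348,325,.24))/2;print("mid0-180",m)
ctr=(c+d+m)/3
for n,p,z in(("0",(458,261),.24),("90",(366,238),.24),("180",(348,325),.24),("ptr",(427,247),.243)):
    v=f(*p,z)-ctr;print(n,np.degrees(np.arctan2(v[1],v[0])).round(1),np.hypot(v[0],v[1]).round(4))
print("ball",f(687,102,.017),"hd",f(733,8,.035))
E
```

```text
collar [ 0.67072115 -0.19264279  0.28      ] disc [ 0.66906558 -0.19205003  0.24      ]
mid0-180 [ 0.6721709  -0.19320296  0.24      ]
0 103.3 0.0416
90 -163.6 0.0421
180 -73.2 0.0435
ptr 136.1 0.0341
ball [0.62182061 0.13062874 0.017     ] hd [0.55046448 0.16771873 0.035     ]
```

Pointer reads about 30, so it needs about 60° more, counter-clockwise. I'll pre-turn 60° clockwise to save wrist range, then descend.

```bash
python3 -m inch '[[0,0,0,8.57],[0,0,0,8.57],[0,0,0,8.57],[0,0,0,8.57],[0,0,0,8.57],[0,0,0,8.57],[0,0,0,8.58],[0,0,0,0],[0,0,0,0]]' && python3 - <<'E'
from h import *;from station import bot
o=bot.get_obs();T=tool(o);print(T.round(3),np.round(o["q"],2));print(T[:3,:3].T@(np.array([.671,-.1927,.264])-T[:3,3]))
E
```

```text
t: 3.65
eef_pos: [0.6691, -0.1899, 0.3892]
tool_rot: [-0.0, 0.615, 0.789, 0.0]
contact_force: [0.3, -0.2, 0.0]
gripper_width: 1.001
grasp_force: 0.0
[[-0.244  0.97  -0.     0.669]
 [ 0.97   0.244  0.001 -0.19 ]
 [ 0.001 -0.    -1.     0.389]
 [ 0.     0.     0.     1.   ]] [-0.3   0.52  0.79  1.34 -0.36  1.43  0.72]
[-0.00330716  0.0011218   0.12515812]
```

```bash
python3 -m inch '[[-0.003,0.001,0.02,0],[0,0,0.025,0],[0,0,0.025,0],[0,0,0.02,0],[0,0,0.015,0],[0,0,0.01,0],[0,0,0.008,0],[0,0,0,0],[0,0,0,0]]' && python3 -m inch '[[0,0,0,0],[0,0,0,0],[0,0,0,0],[0,0,0,0],[0,0,0,0],[0,0,0,0],[0,0,0,0],[0,0,0,0]]' 0.03 25
```

```text
t: 4.55
eef_pos: [0.6712, -0.1942, 0.267]
tool_rot: [0.0, 0.617, 0.787, 0.0]
contact_force: [0.7, 0.9, 1.2]
gripper_width: 0.999
grasp_force: 0.0
t: 5.35
eef_pos: [0.6716, -0.1941, 0.2672]
tool_rot: [0.001, 0.617, 0.787, 0.001]
contact_force: [1.4, 0.3, 5.1]
gripper_width: 0.6
grasp_force: 27.0
```

```bash
python3 -m inch '[[0,0,0,-5],[0,0,0,-6],[0,0,0,-7],[0,0,0,-7],[0,0,0,-7],[0,0,0,-7],[0,0,0,-7],[0,0,0,-6],[0,0,0,-5],[0,0,0,-3],[0,0,0,0],[0,0,0,0]]' && python3 -m inch '[[0,0,0,0],[0,0,0,0],[0,0,0,0],[0,0,0,0],[0,0,0,0],[0,0,0,0],[0,0,0,0]]' 0.0854 && python3 -m inch '[[0,0,-0.01,0],[0,0,-0.015,0],[0,0,-0.02,0],[0,0,-0.025,0],[0,0,-0.025,0],[0,0,-0.02,0],[0,0,-0.01,0],[0,0,0,0],[0,0,0,0]]' && python3 look.py w2
```

```text
t: 6.55
eef_pos: [0.6725, -0.1931, 0.2672]
tool_rot: [0.002, 0.14, 0.99, 0.001]
contact_force: [4.7, 1.8, 3.8]
gripper_width: 0.597
grasp_force: 27.0
t: 7.25
eef_pos: [0.6708, -0.194, 0.2662]
tool_rot: [-0.0, 0.141, 0.99, 0.0]
contact_force: [0.6, -0.3, 0.3]
gripper_width: 1.002
grasp_force: 0.0
t: 8.15
eef_pos: [0.6706, -0.1939, 0.3908]
tool_rot: [-0.0, 0.141, 0.99, 0.0]
contact_force: [-0.8, -0.3, -0.1]
gripper_width: 0.997
grasp_force: 0.0
[ 0.6706 -0.1939  0.3908] [-0.14  0.47  0.53  1.32 -0.23  1.41  1.66]
[[-0.96   0.279 -0.001  0.671]
 [ 0.279  0.96   0.    -0.194]
 [ 0.001  0.    -1.     0.391]
 [ 0.     0.     0.     1.   ]] [[ 4.000e-04  9.462e-01  3.235e-01  8.320e-02]
 [ 1.000e+00 -7.000e-04  7.000e-04 -6.000e-04]
 [ 8.000e-04  3.235e-01 -9.462e-01 -1.284e-01]
 [ 0.000e+00  0.000e+00  0.000e+00  1.000e+00]] [[280.8   0.  256.1]
 [  0.  280.8 195.2]
 [  0.    0.    1. ]] dict_keys(['color', 'mtx', 'hand_eye'])
```

View pics/w2.png

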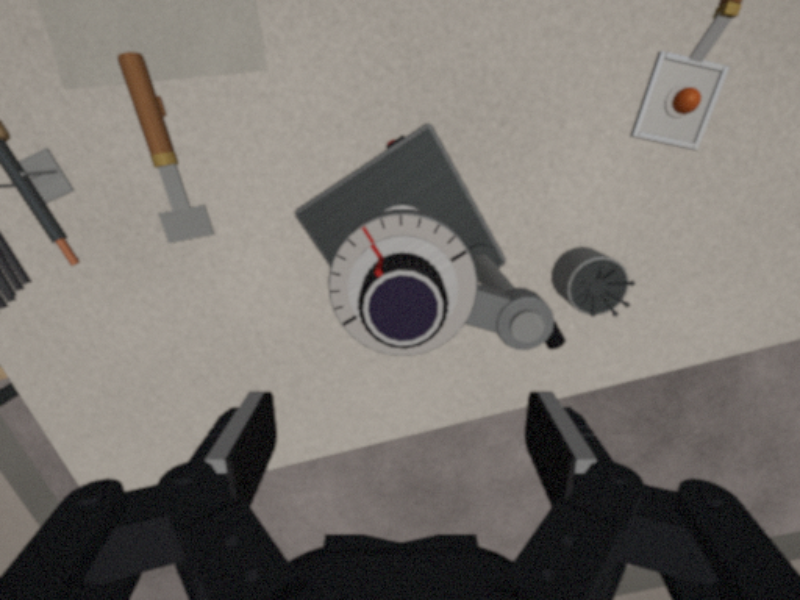

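The pointer lies in line with the red mark (366,232), so the collar is at 90. Next, the tray.

```bash
python3 -m inch '[[0.015,0.018,0,0],[0.023,0.027,0.01,0],[0.023,0.027,0.01,0],[0.023,0.027,0.015,0],[0.023,0.027,0.015,0],[0.023,0.027,0.015,0],[0.023,0.027,0.015,0],[0.023,0.027,0.015,0],[0.023,0.027,0.015,0],[0.023,0.027,0.015,0],[0.023,0.027,0.015,0],[0.023,0.027,0.01,0]]' && python3 -m inch '[[0.01,0.015,0,5],[0,0,0,5],[0,0,0,0],[0,0,0,0]]' && python3 look.py w3
```

```text
t: 9.4
eef_pos: [0.4994, 0.1841, 0.2393]
tool_rot: [-0.001, 0.141, 0.99, -0.001]
contact_force: [0.7, 0.2, -0.5]
gripper_width: 1.001
grasp_force: 0.0
t: 9.8
eef_pos: [0.4957, 0.1999, 0.2407]
tool_rot: [-0.0, 0.226, 0.974, -0.001]
contact_force: [0.1, -0.2, 0.9]
gripper_width: 1.002
grasp_force: 0.0
[0.4957 0.1999 0.2407] [-0.81  0.26  0.38  1.92 -0.11  0.99  0.73]
[[-0.898  0.44  -0.001  0.496]
 [ 0.44   0.898 -0.001  0.2  ]
 [ 0.    -0.001 -1.     0.241]
 [ 0.     0.     0.     1.   ]] [[ 4.000e-04  9.462e-01  3.237e-01  8.310e-02]
 [ 1.000e+00 -6.000e-04  6.000e-04 -6.000e-04]
 [ 8.000e-04  3.237e-01 -9.462e-01 -1.284e-01]
 [ 0.000e+00  0.000e+00  0.000e+00  1.000e+00]] [[280.8   0.  256.1]
 [  0.  280.8 195.2]
 [  0.    0.    1. ]] dict_keys(['color', 'mtx', 'hand_eye'])
```

View pics/w3.png

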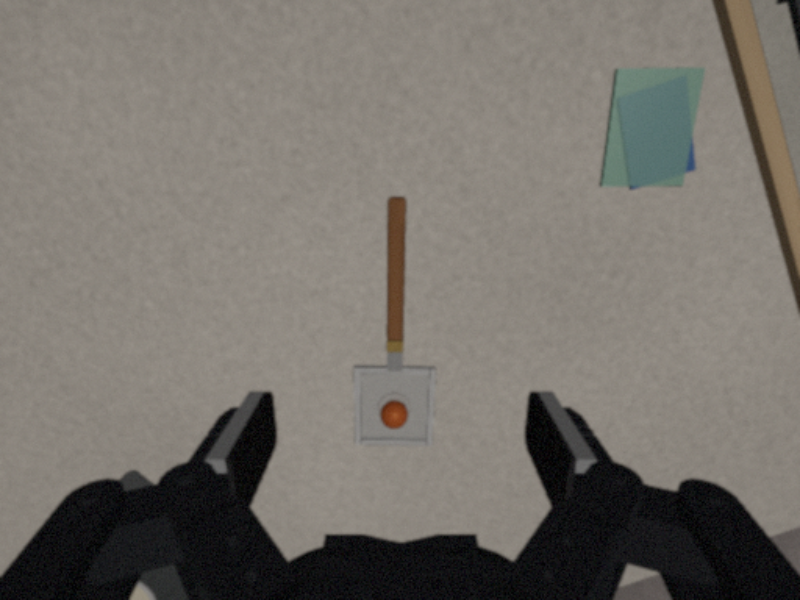

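Handle runs from (398,198) to (395,352) with the ball at (394,414), nearly aligned with the jaws.

```bash
python3 - <<'E'
from h import *
from station import bot
t=np.load("w3.npz");k=.64
f=lambda u,v,z:pix2w(t["mtx"],t["world_from_camera"],u*k,v*k,z)
a=f(397.5,198,.039);b=f(395.5,352,.039);d=b-a;print(a,b,np.linalg.norm(d));u=d/np.linalg.norm(d)
ball=f(394,414,.017);pl=f(395,404,.004);print("ball",ball,"plate",pl,"yaw",np.degrees(np.arctan2(u[1],u[0])))
g=(a+b)/2; g2=pl-u*.135;print("grip",g,g2)
T=tool(bot.get_obs());
G=(g+g2)/2;G[2]=.025
print(T[:3,:3].T@(G-T[:3,3]), T[:3,:3].T@u)
E
```

```text
[0.44647745 0.22069285 0.039     ] [0.55699612 0.16449642 0.039     ] 0.12398554178203272
ball [0.62196704 0.13057921 0.017     ] plate [0.61994876 0.13242141 0.004     ] yaw -26.95238109154615
grip [0.50173679 0.19259463 0.039     ] [0.49961199 0.19361014 0.004     ]
[-0.00730648 -0.00366073  0.21585721] [-9.99899559e-01 -1.41696275e-02 -3.06395282e-04]
```

```bash
python3 -m inch '[[-0.007,-0.0035,0.02,0.8],[0,0,0.03,0],[0,0,0.035,0],[0,0,0.035,0],[0,0,0.035,0],[0,0,0.025,0],[0,0,0.02,0],[0,0,0.01,0],[0,0,0.005,0],[0,0,0,0],[0,0,0,0]]' && python3 -m inch '[[0,0,0,0],[0,0,0,0],[0,0,0,0],[0,0,0,0],[0,0,0,0],[0,0,0,0],[0,0,0,0],[0,0,0,0],[0,0,0,0],[0,0,0,0]]' 0.0 80
```

```text
t: 10.95
eef_pos: [0.5014, 0.1944, 0.0271]
tool_rot: [0.001, 0.233, 0.972, 0.0]
contact_force: [-0.5, 0.0, -0.1]
gripper_width: 1.003
grasp_force: 0.0
t: 11.95
eef_pos: [0.5007, 0.1942, 0.0266]
tool_rot: [-0.0, 0.234, 0.972, 0.0]
contact_force: [-2.3, -0.2, 5.6]
gripper_width: 0.148
grasp_force: 78.2
```

```bash
python3 -m inch '[[0,0,-0.002,0],[0,0,-0.005,0],[0,0,-0.008,0],[0,0,-0.011,0],[0,0,-0.014,0],[0,0,-0.016,0],[0,0,-0.016,0],[0,0,-0.014,0],[0,0,-0.012,0],[0,0,-0.009,0],[0,0,-0.007,0],[0,0,-0.004,0]]' && python3 -m inch '[[0,0,0,0],[0,0,0,0],[0,0,0,0],[0,0,0,0],[0,0,0,0]]' && python3 look.py w4 && python3 - <<'E'
from station import bot;import cv2,numpy as np
c=bot.read_camera("scene");np.savez("s4",**c);a=c["color"][:,:,::-1];w=cv2.imread("pics/w4.png")
cv2.imwrite("pics/c4.png",np.hstack([cv2.resize(a[150:320,150:410],(400,262)),cv2.resize(w[100:500,200:600],(262,262))]))
E
```

```text
t: 13.15
eef_pos: [0.5008, 0.1943, 0.1449]
tool_rot: [0.0, 0.233, 0.972, 0.0]
contact_force: [-0.6, 0.0, -0.5]
gripper_width: 0.146
grasp_force: 77.9
t: 13.65
eef_pos: [0.5006, 0.1941, 0.144]
tool_rot: [-0.0, 0.234, 0.972, -0.0]
contact_force: [0.2, 0.0, -1.0]
gripper_width: 0.147
grasp_force: 77.9
[0.5006 0.1941 0.144 ] [-0.77  0.39  0.35  2.   -0.19  0.78  0.79]
[[-0.891  0.454 -0.     0.501]
 [ 0.454  0.891 -0.     0.194]
 [ 0.    -0.001 -1.     0.144]
 [ 0.     0.     0.     1.   ]] [[ 4.000e-04  9.462e-01  3.237e-01  8.310e-02]
 [ 1.000e+00 -6.000e-04  6.000e-04 -6.000e-04]
 [ 8.000e-04  3.237e-01 -9.462e-01 -1.284e-01]
 [ 0.000e+00  0.000e+00  0.000e+00  1.000e+00]] [[280.8   0.  256.1]
 [  0.  280.8 195.2]
 [  0.    0.    1. ]] dict_keys(['color', 'mtx', 'hand_eye'])
```

View pics/c4.png

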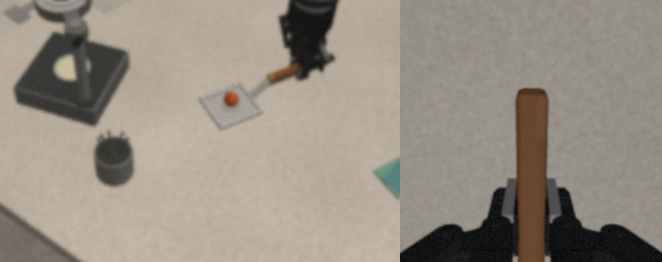

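Ball is in the pocket and the tray looks level. I'll triangulate the ball with both cameras to check for droop.

```bash
cat > ball.py <<'E'
from h import *;from station import bot
o=bot.get_obs();T=tool(o);A=[];B=[]
for n in("scene","top"):
    c=bot.read_camera(n);h=cv2.cvtColor(c["color"],cv2.COLOR_RGB2HSV)
    W=c["world_from_camera"];K=c["mtx"]
    u0,v0=w2pix(K,W,T[:3,3]-T[:3,0]*.135+[0,0,-.01])
    m=cv2.inRange(h,(3,175,100),(14,255,255));yy,xx=np.nonzero(m);s=np.hypot(xx-u0,yy-v0)<9
    u,v=xx[s].mean(),yy[s].mean();print(n,s.sum(),(u0,v0),(u,v))
    d=W[:3,:3]@[(u-K[0,2])/K[0,0],-(v-K[1,2])/K[1,1],-1];d/=np.linalg.norm(d)
    P=np.eye(3)-np.outer(d,d);A.append(P);B.append(P@W[:3,3])
p=np.linalg.lstsq(np.vstack(A),np.hstack(B),rcond=None)[0]
print("ball",p.round(4),"in tool",(T[:3,:3].T@(p-T[:3,3])).round(4), "resid",[np.linalg.norm(a@p-b).round(4) for a,b in zip(A,B)])
g=np.array([.671,-.193,.135]);print("to go tool",(T[:3,:3].T@(g-p)).round(4),"world",(g-p).round(4))
E
python3 ball.py
```

```text
scene 34 (np.float64(299.942199129281), np.float64(214.45661834107088)) (np.float64(300.11764705882354), np.float64(213.7941176470588))
top 30 (np.float64(203.06525621955828), np.float64(194.27444286708254)) (np.float64(203.36666666666667), np.float64(194.63333333333333))
ball [0.6197 0.1322 0.1351] in tool [-0.1342 -0.0012  0.0091] resid [np.float64(0.0003), np.float64(0.0003)]
to go tool [-1.934e-01 -2.664e-01  1.000e-04] world [ 5.130e-02 -3.252e-01 -1.000e-04]
```

```bash
python3 -m inch '[[0,-0.002,0,0],[-0.001,-0.005,0,0],[-0.002,-0.008,0,0],[-0.003,-0.011,0,0],[-0.004,-0.014,0,0],[-0.005,-0.015,0,0],[-0.005,-0.015,0,0],[-0.005,-0.015,0,0],[-0.005,-0.015,0,0],[-0.005,-0.015,0,0],[-0.005,-0.015,0,0],[-0.005,-0.015,0,0]]' && python3 -m inch '[[-0.005,-0.015,0,0],[-0.005,-0.015,0,0],[-0.005,-0.015,0,0],[-0.005,-0.015,0,0],[-0.005,-0.014,0,0],[-0.004,-0.012,0,0],[-0.003,-0.01,0,0],[-0.002,-0.008,0,0],[-0.002,-0.006,0,0],[-0.001,-0.005,0,0],[-0.001,-0.004,0,0],[0,-0.002,0,0]]' && python3 -m inch '[[0,0,0,0],[0,0,0,0],[0,0,0,0]]' && python3 ball.py
```

```text
t: 15.05
eef_pos: [0.4747, 0.0432, 0.1443]
tool_rot: [0.0, 0.234, 0.972, 0.0]
contact_force: [-0.3, 0.4, -1.0]
gripper_width: 0.154
grasp_force: 78.0
t: 16.25
eef_pos: [0.4539, -0.0806, 0.1443]
tool_rot: [-0.0, 0.233, 0.972, -0.0]
contact_force: [-0.8, -0.4, -1.2]
gripper_width: 0.149
grasp_force: 78.0
t: 16.55
eef_pos: [0.454, -0.0801, 0.1443]
tool_rot: [-0.0, 0.233, 0.972, 0.0]
contact_force: [0.4, -0.5, -1.3]
gripper_width: 0.145
grasp_force: 78.0
scene 25 (np.float64(228.7543060695802), np.float64(162.90765916325)) (np.float64(228.88), np.float64(162.32))
top 31 (np.float64(295.2692115826028), np.float64(211.89380466696076)) (np.float64(295.64516129032256), np.float64(212.09677419354838))
ball [ 0.5735 -0.142   0.1357] in tool [-0.1345 -0.0009  0.0086] resid [np.float64(0.0004), np.float64(0.0004)]
to go tool [-0.1101 -0.0012  0.0007] world [ 0.0975 -0.051  -0.0007]
```

```bash
python3 -m inch '[[-0.002,0,0,0],[-0.005,0,0,0],[-0.008,0,0,0],[-0.011,0,0,0],[-0.013,-0.001,0,0],[-0.014,0,0,0],[-0.014,0,0,0],[-0.013,0,0,0],[-0.011,0,0,0],[-0.009,0,0,0],[-0.006,0,0,0],[-0.004,0,0,0]]' && python3 -m inch '[[0,0,0,0],[0,0,0,0],[0,0,0,0],[0,0,0,0],[0,0,0,0],[0,0,0,0],[0,0,0,0],[0,0,0,0],[0,0,0,0],[0,0,0,0]]' && python3 - <<'E'
from station import bot;import cv2,numpy as np
a=bot.read_camera("scene")["color"][:,:,::-1];b=bot.read_camera("top")["color"][:,:,::-1]
cv2.imwrite("pics/c5.png",np.hstack([cv2.resize(a[90:250,130:290],(400,400)),cv2.resize(b[120:260,230:370],(400,400))]))
E
```

```text
t: 17.85
eef_pos: [0.5518, -0.1315, 0.1442]
tool_rot: [-0.0, 0.234, 0.972, -0.0]
contact_force: [-0.4, -1.4, -1.5]
gripper_width: 0.144
grasp_force: 78.0
t: 18.85
eef_pos: [0.5515, -0.1313, 0.1443]
tool_rot: [-0.0, 0.233, 0.972, 0.0]
contact_force: [0.4, 1.0, -1.8]
gripper_width: 0.147
grasp_force: 78.0
```

View pics/c5.png

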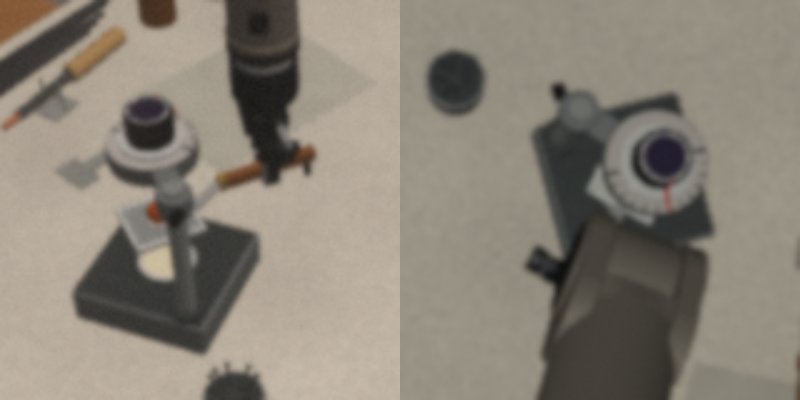

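The tray is in the gap and clear of the column. The ball is at about (155,210) in the left panel, on the tray under the head. The pointer is still on the red mark in the right panel.

```bash
python3 -c "
from station import bot;print(bot.hand_in())"
```

```text
the job is handed in; nothing more can be done
None
```

I handed the job in after about 19 s of robot time: the collar is clicked in at 90 and the tray is held level in the viewer's gap, with the ball in its pocket and by estimate within a few millimetres of the middle; I haven't seen the verdict.

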